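# Lay out the juice service by size

### The arm

A 6-joint arm with a two-finger parallel gripper is mounted at the origin on the work surface. World frame = base frame: x ahead of the robot, y to its left, z up, the work surface at z = 0. Lengths are in m, angles in rad, forces in N, time in s.
With the tool pointing down it reaches from about 0.225 to 0.875 m from the base axis. Payload 3.4 kg.
Tool frame: the origin (TCP) lies on the centre line of the jaws, within the pads' length; the fingertips stand 22 mm ahead of it and the grasp point (between the pads) lies 3 mm ahead of it; z points along the fingers, y is the line along which they close (so a half turn about z gives the same grasp; the last joint's range is limited). The gripper opens to 85 mm and grips with 20 to 120 N. Pads are 22 mm wide; open, the fingers measure 114 mm over their backs; the gripper's body (76 mm by 85 mm) begins 54 mm behind the grasp point. The pads swing forward as they close: fully open they stand 13 mm farther back than shut.
Start: joints at [-1.287, 0.276, 1.505, -0, 1.361, -0.121], TCP at [0.226, -0.529, 0.253] pointing down, gripper open.
Joint ranges: [-2.89, 2.89], [-0.75, 2.08], [0.22, 2.7], [-1.18, 4.32], [0.11, 2.71], [-2.7, 2.7]. Speed limits (rad/s): [2.57, 2.57, 3.14, 3.14, 3.14, 3.14].

### API

Orientations are given as a unit quaternion [w, x, y, z].
In Python, from rig import manip gives the robot as it stands.
- The arm moves only by the shell command python3 steer.py 'ROWS' [OPENING] [FORCE]. ROWS is a JSON object with one list for each field, all of the same length, 1 to 5, a row being the entries at one place: tx, ty, tz (the shift in m), twist (a turn about the tool's z in rad); each row shifts and turns the commanded pose from where the row before left it, along the tool's axes as they then stand; what a row does not reach is not made up. A row lasts 1/12 s, in which the tool goes at most 0.0417 m and 0.125 rad, less where a joint would pass 70% of its speed; a pose out of reach is approached as far as the arm can. OPENING is the finger opening in m, set as the command begins (- or left out keeps the last). The fingers move at their own pace and stop on an object; FORCE is the grip in N (left out, the last holds). Time passes only in rows, so rows that do not move let the fingers close. It prints the time, the measured TCP pose, the force, the opening and the grip force at its end. Input that does not fit is refused with a message, and nothing moves.
- manip.get_state(): the state, without advancing time (a new reading comes with each control period).
- manip.get_image(name): name is "scene" or "top" or "wrist"; returns a dict with "img" (400x640x3 uint8, red, green, blue), "camera_matrix" (3x3 intrinsics, pixels), "T" (4x4, takes a point from camera to world coordinates); the wrist camera has in their place "hand_eye" (4x4, takes a point from camera to tool coordinates, whose origin is the TCP and whose axes are the flange's). Camera axes: x right, y down, z forward; pixel columns grow to the right and rows downward; lengths in m; the calibration is good to about 2 mm. A picture is of the moment at which its call begins: read the wrist's pose just before it. There is no depth.
- manip.sign_off(): hands the job in; it is judged then, once.
The state is a dict: "clock": time; "qpos": joint angles; "qd": joint speeds; "effort": joint torques, N m; "position": TCP position; "ee_rot": TCP orientation; "contact_force": force on the tool from outside, world axes, zero at the start; "moment": the same for the moment, N m; "width": finger opening in m; "gripper_force": force on a finger pad.
Only numpy, scipy, OpenCV 4.12 (cv2) and the standard library are available. Lean on these libraries where they do the work, as an engineer would, in place of code of your own. Each camera call takes 0.05 s, during which the arm holds its last target. There are 200 camera calls.

### The job

Lay out the juice service: gently set each of the three plain steel cups upright in the middle of the round wooden coaster of its own size (small cup on the small coaster, medium on medium, large on large), and draw the wooden muddler straight up out of its light stand and put it foot first into the pitcher. Don't tip or drag the stand, don't tip the pitcher, and leave the white ceramic cup where it is.

Things in the scene. Friction and masses are not known exactly. Their poses are not given: they have to be found in the camera images.
- cup_small: the small one of three plain steel cups: straight-sided, round, open at the top, standing upright; 44 mm outside diameter, 66 mm high, wall 2.5 mm, about 90 g. Origin at the centre of its underside, z up along its axis.
- cup_medium: the medium one of three plain steel cups: straight-sided, round, open at the top, standing upright; 53 mm outside diameter, 78 mm high, wall 2.5 mm, about 120 g. Origin at the centre of its underside, z up along its axis.
- cup_large: the large one of three plain steel cups: straight-sided, round, open at the top, standing upright; 62 mm outside diameter, 90 mm high, wall 2.5 mm, about 160 g. Origin at the centre of its underside, z up along its axis.
- coaster_small: the small one of three round dark-wood coasters: 66 mm diameter, 10 mm thick, flat top, does not slide. Origin at the centre of its underside (its top is 10 mm above the origin), z up.
- coaster_medium: the medium one of three round dark-wood coasters: 84 mm diameter, 10 mm thick, flat top, does not slide. Origin at the centre of its underside (its top is 10 mm above the origin), z up.
- coaster_large: the large one of three round dark-wood coasters: 102 mm diameter, 10 mm thick, flat top, does not slide. Origin at the centre of its underside (its top is 10 mm above the origin), z up.
- muddler: wooden muddler (a turned stick) standing upright in the stand, 185 mm long, about 80 g: foot 26 mm diameter for the lowest 35 mm, then a straight round shaft of 20 mm diameter from 50 to 158 mm above the foot, a slightly thicker rounded knob (24 mm) on top. Origin at the centre of the foot's underside, z along the stick towards the knob. At the start the foot rests 6 mm above the counter.
- stand: light free-standing steel stand (60 g) for the muddler: round base 68 mm diameter and 6 mm thick with an upright tube 42 mm outside, 36 mm inside diameter, whose rim is 66 mm above the counter; the tube's floor is the base's top, 6 mm above the origin. Origin at the centre of the base's underside, z up.
- pitcher: empty white ceramic pitcher, open at the top, 115 mm high, about 108 mm outside diameter at the belly; mouth 90 mm inside diameter, inner floor 86 mm diameter and 6 mm above the origin; about 0.7 kg, loose. Handle on its own -x side (roughly towards the robot), reaching 90 mm from the axis. Origin at the centre of its underside, z up along its axis.
- teacup: white ceramic cup without handle, 72 mm across the rim, 72 mm high, loose among the other things; not one of the steel cups and not to be disturbed. Other bystanders of similar size stand 12 to 15 cm apart among the things: an upturned greenish glass tumbler (90 mm high), a dark funnel standing on its mouth (78 mm high) and a square cork mat (8 mm). Origin at the centre of its underside.

How it is judged:
By the outcome, as a careful person would: the job done as asked, in the order asked, and still so for the second after the job is handed in, with the robot touching nothing.
It also fails if it takes over 102 s, if anything falls off the work surface, if the arm or the gripper's body presses on something with over 40 N, if the wrist force passes 120 N, or if a joint passes its speed limit or range.

## Working session

There is one attempt and no reset: what is moved stays moved. The work goes in short steps, Python scripts to look and compute and a shell command to move; the robot and the scene stay as the last step left them, time stands still between calls to the robot, and variables do not carry over. Pictures are saved under pics/ and viewed, at most 14 in all, crops included, and the job is handed in when it is done.

```bash
ls; mkdir -p pics; python3 - <<'E'
from rig import manip
import cv2,numpy as np
s=manip.get_state();print(s)
for n in("top","scene"):
    d=manip.get_image(n);cv2.imwrite(f"pics/{n}0.png",d["img"][:,:,::-1]);print(n,d["camera_matrix"],d["T"])
d=manip.get_image("wrist");print(d["hand_eye"],d["camera_matrix"])
E
```

```text
pics
rig.py
steer.py
{'clock': 0.0, 'qpos': array([-1.28697828e+00,  2.76619573e-01,  1.50616804e+00, -2.36633299e-05,
        1.36068825e+00, -1.21003055e-01]), 'qd': array([7.23099001e-04, 5.10665102e-04, 1.30686851e-03, 2.54485190e-03,
       8.56314019e-05, 1.99266002e-03]), 'effort': array([-1.93824548e-03, -4.16782665e+01, -2.45806861e+01, -6.32837673e-04,
        1.11604683e-02,  1.15498770e-05]), 'position': array([ 0.22631136, -0.52804707,  0.25241175]), 'ee_rot': array([-9.37542926e-04,  9.79583895e-01,  2.01033592e-01, -8.80996533e-05]), 'contact_force': array([ 0.24756595,  0.42549827, -0.2324606 ]), 'moment': array([-0.00515054, -0.04623682, -0.05179611]), 'gripper_force': 0.0, 'width': 0.08548577542690394}
top [[460.77896753   0.         318.41908502]
 [  0.         460.77896753 197.27699175]
 [  0.           0.           1.        ]] [[-1.80037168e-02 -9.94613123e-01  1.02081353e-01  3.95499771e-01]
 [-9.99823646e-01  1.84549286e-02  3.47734872e-03  1.04914335e-03]
 [-5.34252075e-03 -1.02000745e-01 -9.94769976e-01  1.32894494e+00]
 [ 0.00000000e+00  0.00000000e+00  0.00000000e+00  1.00000000e+00]]
scene [[456.01110499   0.         317.00617224]
 [  0.         456.01110499 192.51963696]
 [  0.           0.           1.        ]] [[-0.68133345  0.56114433 -0.47000188  1.05114421]
 [ 0.73192152  0.51465853 -0.44656185  0.505497  ]
 [-0.00869517 -0.64826202 -0.76136769  0.86839792]
 [ 0.          0.          0.          1.        ]]
[[ 9.72106001e-04 -9.61013042e-01 -2.76501333e-01  6.92188850e-02]
 [ 9.99999364e-01  7.76150008e-04  8.18133860e-04  8.44819882e-04]
 [-5.71630798e-04 -2.76501953e-01  9.61013186e-01 -1.20727857e-01]
 [ 0.00000000e+00  0.00000000e+00  0.00000000e+00  1.00000000e+00]] [[360.68398118   0.         315.26617919]
 [  0.         360.68398118 199.88769243]
 [  0.           0.           1.        ]]
```

View pics/top0.png

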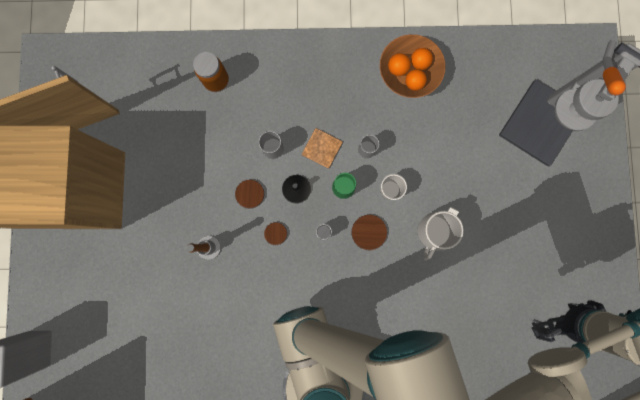

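View pics/scene0.png

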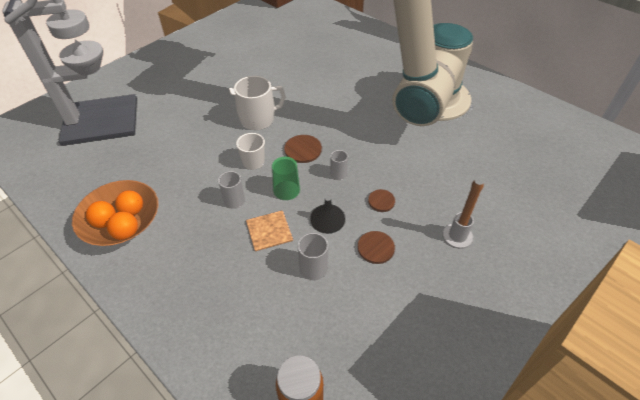

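```bash
cat >h.py <<'E'
from rig import manip
import cv2,numpy as np
from scipy.spatial.transform import Rotation as R
def grab(n):
    s=manip.get_state();d=manip.get_image(n)
    if n=="wrist":
        q=s["ee_rot"];T=np.eye(4);T[:3,:3]=R.from_quat([q[1],q[2],q[3],q[0]]).as_matrix();T[:3,3]=s["position"];T=T@d["hand_eye"]
    else:T=d["T"]
    return d["img"],d["camera_matrix"],T
def cast(u,v,z,K,T):
    r=T[:3,:3]@np.linalg.inv(K)@[u,v,1];o=T[:3,3];return (o+r*(z-o[2])/r[2])[:2]
def proj(p,K,T):
    c=K@T[:3,:3].T@(np.asarray(p)-T[:3,3]);return c[:2]/c[2]
def crop(img,u0,u1,v0,v1,k,name):
    cv2.imwrite("pics/"+name,cv2.resize(img[v0:v1,u0:u1],None,fx=k,fy=k,interpolation=cv2.INTER_CUBIC)[:,:,::-1])
E
python3 - <<'E'
from h import *
for n,th in(("top",0),("scene",0)):
    img,K,T=grab(n);r,g,b=[img[:,:,i].astype(int) for i in range(3)]
    m=((r-b>25)&(r<150)&(r-g>20)).astype('u1')
    for i,(c) in enumerate(zip(*cv2.connectedComponentsWithStats(m)[2:])):
        if 200<c[0][4]<2000 and i:
            print(n,c[0],c[1],cast(*c[1],.010,K,T))
    if n=="top":crop(img,180,480,120,270,2.6,"topz.png")
    else: crop(img,210,490,60,280,2.6,"scz.png")
E
```

```text
top [195  61  33  31 439] [215.06378132  79.86104784] [0.88564003 0.30508445]
top [602  67  23  28 280] [611.05        76.18928571] [ 0.87348661 -0.86299489]
top [  0  75  80  37 510] [41.6254902 95.       ] [0.84970353 0.81777759]
top [  0 101 114  26 463] [ 77.         114.70410367] [0.7879919  0.71086954]
top [235 180  29  28 638] [249.06896552 193.53134796] [0.54540608 0.2053141 ]
top [352 215  35  35 972] [368.86831276 231.95473251] [ 0.42871122 -0.13649722]
top [  0 216  98  12 336] [ 43.27678571 225.48214286] [0.46416797 0.79629152]
top [264 223  23  22 400] [275.0075 233.3325] [0.42964966 0.13148746]
scene [ 158    0   81   35 1389] [188.19006479  12.29085673] [ 0.19852366 -0.95742878]
scene [284 135  38  28 807] [302.91697646 147.78934325] [ 0.43089966 -0.13402576]
scene [459 183  25  43 378] [470.51587302 203.72751323] [0.29688632 0.29918797]
scene [ 84 184  73  60 968] [130.65289256 217.01136364] [ 0.87631981 -0.27210619]
scene [368 189  27  22 457] [381.42888403 199.702407  ] [0.43199024 0.13333525]
scene [358 231  37  32 935] [375.9026738  246.42780749] [0.54818905 0.20762081]
```

View pics/topz.png

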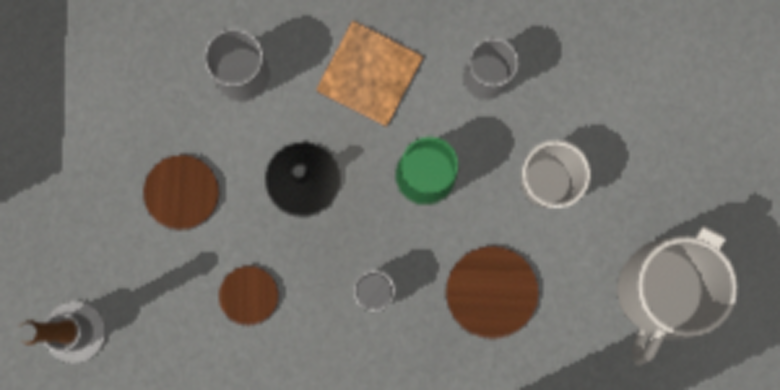

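View pics/scz.png

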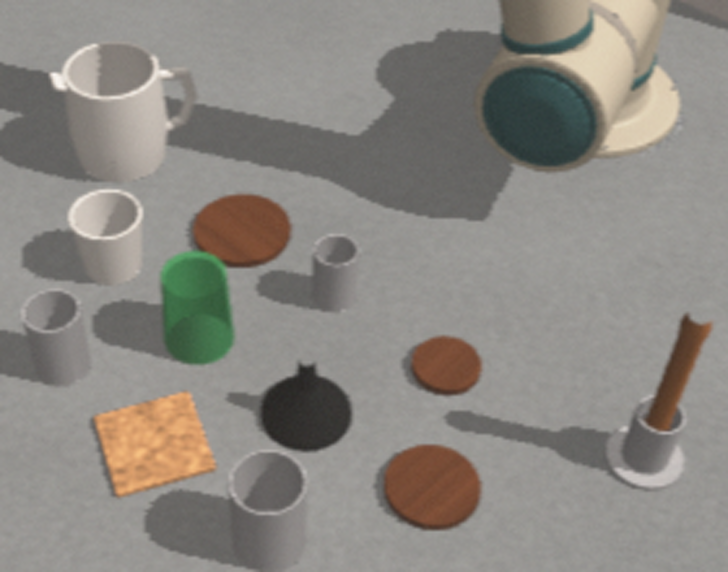

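The top view zoom shows large rim at (235,57), medium at (493,62), small at (375,290), pitcher mouth at (688,286), stand base at (74,331) (crop pixels). The scene zoom shows the same rims at (268,484), (53,312), (336,250), (115,72), and the base at (646,456).

```bash
python3 - <<'E'
from h import *
_,Kt,Tt=grab("top");_,Ks,Ts=grab("scene")
for n,a,b,z in [("L",(235,57),(268,484),.09),("M",(493,62),(53,312),.078),("S",(375,290),(336,250),.066),("tea",(556,174),(107,217),.072),("pit",(688,286),(115,72),.115),("stand",(74,331),(646,456),.006),("knob",(36,331),(696,323),.191)]:
    f=lambda p,q:(q[0]+p[0]/2.6-.3,q[1]+p[1]/2.6-.3)
    print(n,cast(*f(a,(180,120)),z,Kt,Tt),cast(*f(b,(210,60)),z,Ks,Ts))
s=manip.get_state();q=s["ee_rot"];print(R.from_quat([q[1],q[2],q[3],q[0]]).as_matrix())
E
```

```text
L [0.67827024 0.13495997] [0.68100826 0.13991366]
M [ 0.67033975 -0.13773902] [ 0.67176074 -0.13466156]
S [ 0.43148304 -0.00792444] [ 0.43167058 -0.0064202 ]
tea [ 0.55006499 -0.20137684] [ 0.55260108 -0.19683296]
pit [ 0.42837756 -0.32366833] [ 0.42800816 -0.3166537 ]
stand [0.3942398  0.32333932] [0.39378338 0.32564707]
knob [0.39506284 0.31424953] [0.40257215 0.32644583]
[[ 9.19187908e-01  3.93819222e-01 -1.02854710e-04]
 [ 3.93819235e-01 -9.19187859e-01  2.99489735e-04]
 [ 2.34020139e-05 -3.15793506e-04 -9.99999950e-01]]
```

```bash
python3 steer.py '{"tx": [0,0,0,0],"ty": [0,0,0,0],"tz": [0,0,0,0],"twist": [0.101,0.101,0.101,0.102]}' .085; for i in 1 2 3; do :; done
python3 steer.py '{"tx": [0.0137,0.0137,0.0137,0.0137,0.0137],"ty": [-0.0347,-0.0347,-0.0347,-0.0347,-0.0347],"tz": [0,0,0,0,0],"twist": [0,0,0,0,0]}'
python3 steer.py '{"tx": [0.0137,0.0137,0.0137,0.0137,0.0137],"ty": [-0.0347,-0.0347,-0.0347,-0.0347,-0.0347],"tz": [0,0,0,0,0],"twist": [0,0,0,0,0]}'
python3 steer.py '{"tx": [0.0137,0.0137,0.0137,0.0137,0.0137],"ty": [-0.0347,-0.0347,-0.0347,-0.0347,-0.0347],"tz": [0,0,0,0,0],"twist": [0,0,0,0,0]}'
python3 steer.py '{"tx": [0,0],"ty": [0,0],"tz": [0,0],"twist": [0,0]}'
python3 - <<'E'
from h import *
img,K,T=grab("wrist");print(manip.get_state()["position"],T)
cv2.imwrite("pics/w1.png",img[:,:,::-1]);np.savez("w1.npz",img=img,K=K,T=T)
for p in[(.4316,-.007,.066),(.4308,.1324,.01),(.4298,-.1353,.01)]:print(proj(p,K,T))
E
```

```text
clock: 0.68
position: [0.2264, -0.5285, 0.2533]
ee_rot: [-0.0, 1.0, -0.003, -0.0]
contact_force: [0.2, -0.3, 0.0]
width: 0.0847
gripper_force: 0.0
clock: 1.1
position: [0.2952, -0.3535, 0.2533]
ee_rot: [0.0, 1.0, -0.001, 0.0]
contact_force: [0.7, 0.4, -0.4]
width: 0.0849
gripper_force: 0.0
clock: 1.52
position: [0.3638, -0.1799, 0.2536]
ee_rot: [0.0, 1.0, -0.0, 0.0]
contact_force: [2.0, -0.0, 0.2]
width: 0.0852
gripper_force: 0.0
clock: 1.93
position: [0.4323, -0.0062, 0.2536]
ee_rot: [0.0, 1.0, -0.0, 0.0]
contact_force: [1.0, -0.6, -0.9]
width: 0.0849
gripper_force: 0.0
clock: 2.1
position: [0.4323, -0.0064, 0.2533]
ee_rot: [0.0, 1.0, 0.002, -0.0]
contact_force: [-1.1, -1.0, 0.2]
width: 0.0849
gripper_force: 0.0
[ 0.43194976 -0.00763986  0.25321209] [[ 5.66745082e-03 -9.61061361e-01 -2.76276928e-01  5.01964476e-01]
 [-9.99983494e-01 -5.18605461e-03 -2.47302799e-03 -7.14168329e-03]
 [ 9.43944414e-04  2.76286383e-01 -9.61074890e-01  3.74000604e-01]
 [ 0.00000000e+00  0.00000000e+00  0.00000000e+00  1.00000000e+00]]
[314.31578922 179.9097761 ]
[178.19638451 167.74334403]
[439.433059   170.11452355]
```

View pics/w1.png

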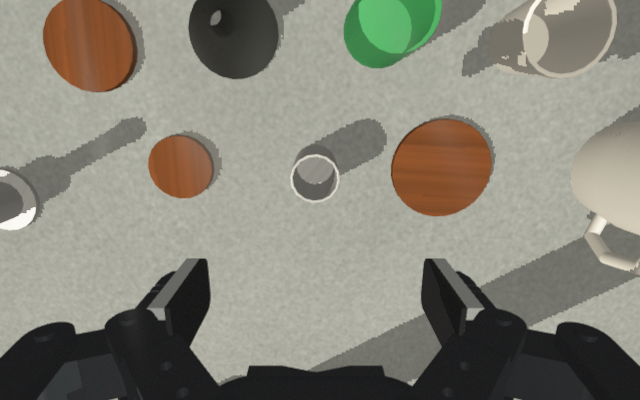

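Small cup rim is at (315,178), small coaster at (181,166), large at (442,167), medium at (90,43), all visible in the wrist view.

```bash
cat >>h.py <<'E'
def coasters(img,K,T):
    r,g,b=[img[:,:,i].astype(int) for i in range(3)]
    m=((r-b>40)&(g<r*.72)).astype('u1');m=cv2.morphologyEx(m,cv2.MORPH_OPEN,np.ones((3,3)))
    for c in cv2.findContours(m,0,2)[0]:
        if cv2.contourArea(c)>1500:
            (x,y),wh,_=cv2.fitEllipse(c);print("coaster px",round(x),round(y),np.round(wh),cast(x,y,.009,K,T))
def rim(img,K,T,guess,z,d):
    # fit of bright rim pixels near expected circle: edge points in an annulus
    g=cv2.GaussianBlur(cv2.cvtColor(img,6+1),(3,3),0).astype(float)
    c=np.array(guess,float)
    for it in range(6):
        P=[]
        for a in np.linspace(0,2*np.pi,72,endpoint=False):
            rr=np.linspace(d/2-.008,d/2+.006,40)
            px=np.array([proj((c[0]+r*np.cos(a),c[1]+r*np.sin(a),z),K,T) for r in rr],'f4')
            v=cv2.remap(g.astype('f4'),px[None,:,0],px[None,:,1],1)[0]
            P.append([rr[v.argmax()]*np.cos(a),rr[v.argmax()]*np.sin(a)])
        P=np.array(P);A=np.c_[2*P,np.ones(72)]
        w=np.ones(72)
        for _ in range(8):
            s=np.linalg.lstsq(A*w[:,None],(P**2).sum(1)*w,rcond=None)[0]
            rad=np.sqrt(s[2]+s[:2]@s[:2]);e=abs(np.hypot(*(P-s[:2]).T)-rad);w=1/(1+(e/.001)**2)
        c=c+s[:2]
    print("rim",c,"r",rad,"inliers",(e<.0015).sum());return c
E
python3 - <<'E'
from h import *
d=np.load("w1.npz");a=d["img"],d["K"],d["T"]
coasters(*a);print(cast(315,178,.066,a[1],a[2]));rim(*a,cast(315,178,.066,a[1],a[2]),.066,.044)
E
```

```text
coaster px 179 167 [57. 65.] [0.43146689 0.13167143]
coaster px 441 167 [ 93. 102.] [ 0.43288731 -0.13682847]
coaster px 88 44 [ 83. 102.] [0.54796764 0.20510942]
[ 0.43331136 -0.00758906]
rim [ 0.4325192  -0.00706183] r 0.020530853418121872 inliers 72
```

```bash
python3 steer.py '{"tx": [0,0,0,0,0],"ty": [0,0,0,0,0],"tz": [0.034,0.034,0.034,0.034,0.034],"twist": [0,0,0,0,0]}'
python3 steer.py '{"tx": [0,0,0],"ty": [0,0,0],"tz": [0.035,0,0],"twist": [0,0,0]}'
python3 steer.py '{"tx": [0,0,0,0,0],"ty": [0,0,0,0,0],"tz": [0,0,0,0,0],"twist": [0,0,0,0,0]}' .03 30
python3 steer.py '{"tx": [0,0,0],"ty": [0,0,0],"tz": [0,0,0],"twist": [0,0,0]}'
```

```text
clock: 2.57
position: [0.4317, -0.0099, 0.0823]
ee_rot: [0.0, 1.0, -0.001, 0.001]
contact_force: [0.2, -0.7, 0.3]
width: 0.0848
gripper_force: 0.0
clock: 2.82
position: [0.4306, -0.0092, 0.0475]
ee_rot: [-0.0, 1.0, -0.001, -0.002]
contact_force: [0.2, -0.1, 0.7]
width: 0.0848
gripper_force: 0.0
clock: 3.23
position: [0.4335, -0.0085, 0.0503]
ee_rot: [0.001, 1.0, 0.0, 0.002]
contact_force: [-0.7, -1.0, 7.4]
width: 0.0442
gripper_force: 29.8
clock: 3.48
position: [0.4335, -0.0084, 0.0503]
ee_rot: [0.001, 1.0, 0.0, 0.002]
contact_force: [-1.4, -0.5, 6.8]
width: 0.0443
gripper_force: 29.8
```

```bash
python3 steer.py '{"tx": [0,0,0,-0.0015,0],"ty": [0,0,0,-0.0195,-0.03],"tz": [-0.015,-0.025,-0.02,0,0],"twist": [0,0,0,0,0]}'
python3 steer.py '{"tx": [0,0,0,0,0],"ty": [-0.03,-0.03,-0.02,-0.01,0],"tz": [0,0,0,0,0],"twist": [0,0,0,0,0]}'
python3 steer.py '{"tx": [0,0,0,0,0],"ty": [0,0,0,0,0],"tz": [0.02,0.015,0.007,0,0],"twist": [0,0,0,0,0]}'
```

```text
clock: 3.9
position: [0.4324, 0.0404, 0.1109]
ee_rot: [0.001, 1.0, -0.002, 0.003]
contact_force: [0.3, 0.5, -0.4]
width: 0.0439
gripper_force: 30.9
clock: 4.32
position: [0.4308, 0.133, 0.1091]
ee_rot: [-0.0, 1.0, 0.002, 0.001]
contact_force: [0.2, -1.1, -0.9]
width: 0.0438
gripper_force: 31.0
clock: 4.73
position: [0.4307, 0.1306, 0.0664]
ee_rot: [0.0, 1.0, -0.0, -0.0]
contact_force: [-0.3, 0.1, -0.4]
width: 0.0441
gripper_force: 31.0
```

```bash
python3 steer.py '{"tx": [0,0,0,0,0],"ty": [0,0,0,0,0],"tz": [0.002,0.0015,0.001,0,0],"twist": [0,0,0,0,0]}'
```

```text
clock: 5.15
position: [0.4307, 0.1314, 0.062]
ee_rot: [0.0, 1.0, -0.0, 0.0]
contact_force: [0.0, 0.7, -0.8]
width: 0.0439
gripper_force: 31.0
```

```bash
python3 steer.py '{"tx": [0,0,0,0],"ty": [0,0,0,0],"tz": [0.0005,0.0005,0,0],"twist": [0,0,0,0]}'
```

```text
clock: 5.48
position: [0.4305, 0.1314, 0.0607]
ee_rot: [0.0, 1.0, -0.0, -0.0]
contact_force: [0.4, 0.6, -1.5]
width: 0.0437
gripper_force: 31.0
```

```bash
python3 steer.py '{"tx": [0,0,0,0],"ty": [0,0,0,0],"tz": [0.0005,0.0005,0,0],"twist": [0,0,0,0]}'
```

```text
clock: 5.82
position: [0.4306, 0.1314, 0.0603]
ee_rot: [0.0, 1.0, -0.0, 0.0]
contact_force: [-1.0, -0.3, 4.5]
width: 0.0439
gripper_force: 31.4
```

```bash
python3 steer.py '{"tx": [0,0,0,0],"ty": [0,0,0,0],"tz": [0.0005,0.0005,0,0],"twist": [0,0,0,0]}'
```

```text
clock: 6.15
position: [0.4306, 0.1314, 0.0603]
ee_rot: [0.0, 1.0, -0.0, 0.0]
contact_force: [-3.8, 0.0, 14.7]
width: 0.0439
gripper_force: 32.2
```

```bash
python3 steer.py '{"tx": [0,0,0],"ty": [0,0,0],"tz": [-0.0012,0,0],"twist": [0,0,0]}' ; python3 steer.py '{"tx": [0,0,0,0],"ty": [0,0,0,0],"tz": [0,0,0,0],"twist": [0,0,0,0]}' .085
python3 steer.py '{"tx": [0,0,0,0,0],"ty": [0,0,0,0,0],"tz": [-0.02,-0.04,-0.04,-0.04,-0.04],"twist": [0,0,0,0,0]}'
python3 steer.py '{"tx": [0,0,0],"ty": [0,0,0],"tz": [-0.01,0,0],"twist": [0,0,0]}'
python3 - <<'E'
from h import *
a=grab("wrist");print(manip.get_state()["position"]);cv2.imwrite("pics/w2.png",a[0][:,:,::-1])
coasters(*a);rim(*a,(.431,.132),.076,.044)
E
python3 steer.py '{"tx": [0.026,0.026,0.026,0.026,0.026],"ty": [0.029,0.029,0.029,0.029,0.029],"tz": [0,0,0,0,0],"twist": [0,0,0,0,0]}'
python3 steer.py '{"tx": [0.026,0.026,0.026,0.026,0.006],"ty": [0.029,0.029,0.029,0.029,0.007],"tz": [0,0,0,0,0],"twist": [0,0,0,0,0]}'
python3 steer.py '{"tx": [0,0],"ty": [0,0],"tz": [0,0],"twist": [0,0]}'
python3 - <<'E'
from h import *
a=grab("wrist");print(manip.get_state()["position"]);cv2.imwrite("pics/w3.png",a[0][:,:,::-1])
coasters(*a);print(proj((.671,-.136,.078),*a[1:]));rim(*a,(.671,-.136),.078,.053)
E
```

```text
clock: 6.4
position: [0.4309, 0.1315, 0.0603]
ee_rot: [-0.0, 1.0, -0.0, 0.0]
contact_force: [-1.0, 0.8, 6.1]
width: 0.0443
gripper_force: 31.4
clock: 6.73
position: [0.4305, 0.1314, 0.0597]
ee_rot: [0.0, 1.0, -0.0, -0.0]
contact_force: [-0.0, -0.6, 1.0]
width: 0.0848
gripper_force: 0.0
clock: 7.15
position: [0.43, 0.1313, 0.2417]
ee_rot: [0.0, 1.0, -0.0, -0.0]
contact_force: [1.0, 0.2, -0.2]
width: 0.0848
gripper_force: 0.0
clock: 7.4
position: [0.4303, 0.1313, 0.2496]
ee_rot: [0.0, 1.0, -0.0, 0.0]
contact_force: [0.1, 0.5, -0.7]
width: 0.0853
gripper_force: 0.0
[0.42953095 0.13123933 0.24843889]
coaster px 609 -80 [  43. 1108.] [ 0.64471826 -0.12020159]
coaster px 577 165 [ 91. 110.] [ 0.43314999 -0.13561682]
coaster px 234 42 [87. 97.] [0.54833747 0.2055798 ]
rim [0.42960037 0.13036378] r 0.020545927405115495 inliers 72
clock: 7.87
position: [0.5602, -0.0149, 0.2468]
ee_rot: [-0.0, 1.0, -0.0, -0.003]
contact_force: [-1.0, 0.8, 0.7]
width: 0.0853
gripper_force: 0.0
clock: 8.28
position: [0.673, -0.1417, 0.245]
ee_rot: [0.001, 1.0, -0.002, -0.002]
contact_force: [0.2, 0.5, -0.3]
width: 0.0849
gripper_force: 0.0
clock: 8.45
position: [0.6692, -0.1362, 0.2468]
ee_rot: [-0.001, 1.0, -0.0, -0.003]
contact_force: [-0.2, 0.9, -0.9]
width: 0.0851
gripper_force: 0.0
[ 0.66897117 -0.13544424  0.24780409]
coaster px 316 349 [45. 83.] [ 0.45059071 -0.13761637]
coaster px 2 273 [64. 92.] [0.55001563 0.20881102]
[313.87203458 180.77122445]
rim [ 0.67297628 -0.13803073] r 0.02504715999194252 inliers 72
```

View pics/w2.png

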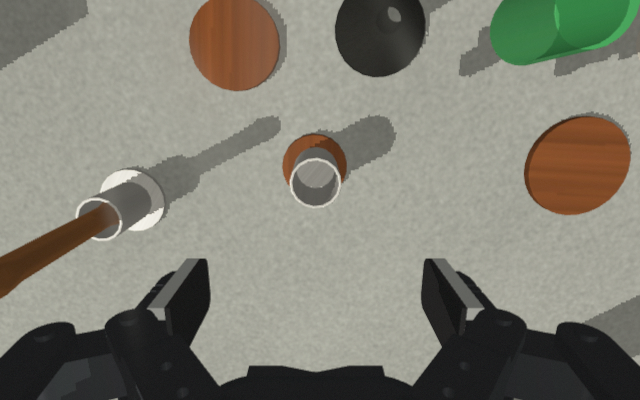

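View pics/w3.png

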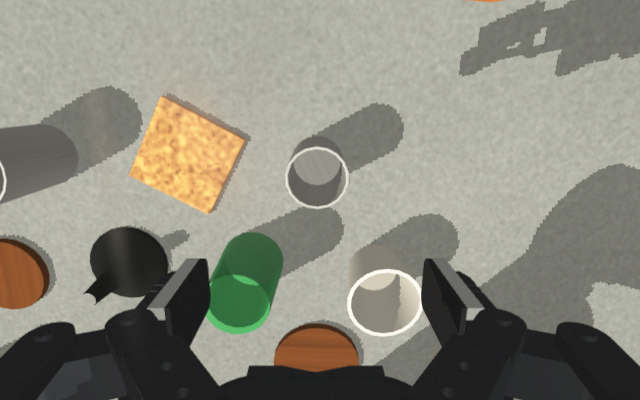

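Small cup (rim at (315,183)) stands well within its coaster; the medium cup rim is at (317,178), clear for the fingers.

```bash
python3 steer.py '{"tx": [0.003,0,0,0,0],"ty": [0.002,0,0,0,0],"tz": [0.036,0.036,0.036,0.036,0.036],"twist": [0,0,0,0,0]}'
python3 steer.py '{"tx": [0,0,0],"ty": [0,0,0],"tz": [0.011,0,0],"twist": [0,0,0]}'
python3 steer.py '{"tx": [0,0,0,0,0],"ty": [0,0,0,0,0],"tz": [0,0,0,0,0],"twist": [0,0,0,0,0]}' .035 30
python3 steer.py '{"tx": [0,0,0],"ty": [0,0,0],"tz": [0,0,0],"twist": [0,0,0]}'
python3 steer.py '{"tx": [0,0,0,0,0],"ty": [0,0,0,0,0],"tz": [-0.015,-0.025,-0.025,-0.03,-0.025],"twist": [0,0,0,0,0]}'; python3 steer.py '{"tx": [0,0,0],"ty": [0,0,0],"tz": [0,0,0],"twist": [0,0,0]}'
```

```text
clock: 8.92
position: [0.6719, -0.1363, 0.0692]
ee_rot: [-0.0, 1.0, 0.001, -0.0]
contact_force: [0.3, 0.0, -0.3]
width: 0.0851
gripper_force: 0.0
clock: 9.17
position: [0.6735, -0.1377, 0.0599]
ee_rot: [-0.0, 1.0, 0.0, 0.0]
contact_force: [0.9, -0.7, 0.8]
width: 0.085
gripper_force: 0.0
clock: 9.58
position: [0.6751, -0.1389, 0.062]
ee_rot: [0.001, 1.0, -0.0, 0.002]
contact_force: [-0.3, 1.2, 6.2]
width: 0.0522
gripper_force: 31.9
clock: 9.83
position: [0.6751, -0.1389, 0.062]
ee_rot: [0.001, 1.0, -0.0, 0.002]
contact_force: [0.3, 0.4, 6.5]
width: 0.0525
gripper_force: 31.9
clock: 10.25
position: [0.6738, -0.1388, 0.1817]
ee_rot: [0.0, 1.0, -0.0, 0.001]
contact_force: [0.7, -0.2, -0.5]
width: 0.0521
gripper_force: 31.8
clock: 10.5
position: [0.6729, -0.1385, 0.1786]
ee_rot: [-0.0, 1.0, -0.0, -0.0]
contact_force: [-0.8, 0.2, -0.6]
width: 0.0527
gripper_force: 31.8
```

```bash
python3 steer.py '{"tx": [-0.006,-0.0135,-0.0135,-0.0135,-0.0135],"ty": [-0.018,-0.036,-0.036,-0.036,-0.036],"tz": [0,0,0,0,0],"twist": [0,0,0,0,0]}'
python3 steer.py '{"tx": [-0.0135,-0.0135,-0.0135,-0.0135,-0.008],"ty": [-0.036,-0.036,-0.036,-0.036,-0.025],"tz": [0,0,0,0,0],"twist": [0,0,0,0,0]}'
python3 steer.py '{"tx": [-0.0035,0,0,0,0],"ty": [-0.0125,0,0,0,0],"tz": [0,0,0,0,0],"twist": [0,0,0,0,0]}'
```

```text
clock: 10.92
position: [0.6111, 0.0254, 0.1769]
ee_rot: [-0.0, 1.0, -0.0, -0.002]
contact_force: [1.1, -0.3, -0.2]
width: 0.0524
gripper_force: 31.8
clock: 11.33
position: [0.5478, 0.1956, 0.1772]
ee_rot: [-0.0, 1.0, 0.001, -0.003]
contact_force: [0.4, 0.0, -0.7]
width: 0.0521
gripper_force: 31.9
clock: 11.75
position: [0.5485, 0.2035, 0.1785]
ee_rot: [0.0, 1.0, -0.001, -0.0]
contact_force: [0.6, 0.4, -0.3]
width: 0.0525
gripper_force: 31.9
```

```bash
python3 steer.py '{"tx": [-0.0005,0,0,0,0],"ty": [-0.002,0,0,0,0],"tz": [0.015,0.03,0.03,0.018,0.009],"twist": [0,0,0,0,0]}'
python3 steer.py '{"tx": [0,0,0],"ty": [0,0,0],"tz": [0,0,0],"twist": [0,0,0]}'
```

```text
clock: 12.17
position: [0.5463, 0.2049, 0.074]
ee_rot: [0.001, 1.0, -0.001, -0.003]
contact_force: [-1.0, -0.4, 0.4]
width: 0.0525
gripper_force: 31.8
clock: 12.42
position: [0.5491, 0.2067, 0.0783]
ee_rot: [-0.0, 1.0, -0.0, 0.001]
contact_force: [-0.1, 0.1, -0.9]
width: 0.0524
gripper_force: 31.9
```

```bash
python3 steer.py '{"tx": [0,0,0,0],"ty": [0,0,0,0],"tz": [0.003,0.0015,0,0],"twist": [0,0,0,0]}'; python3 steer.py '{"tx": [0,0,0,0],"ty": [0,0,0,0],"tz": [0.0005,0.0005,0,0],"twist": [0,0,0,0]}'
```

```text
clock: 12.75
position: [0.5477, 0.2069, 0.0729]
ee_rot: [-0.0, 1.0, -0.0, 0.0]
contact_force: [0.4, -0.7, -1.1]
width: 0.052
gripper_force: 31.9
clock: 13.08
position: [0.5477, 0.207, 0.072]
ee_rot: [-0.0, 1.0, -0.0, 0.0]
contact_force: [-1.8, -0.3, 3.4]
width: 0.0525
gripper_force: 32.2
```

```bash
python3 steer.py '{"tx": [0,0,0,0],"ty": [0,0,0,0],"tz": [0.0005,0.0005,0,0],"twist": [0,0,0,0]}'
```

```text
clock: 13.42
position: [0.5477, 0.207, 0.0719]
ee_rot: [-0.0, 1.0, -0.0, 0.0]
contact_force: [-3.4, -0.5, 9.6]
width: 0.0524
gripper_force: 32.8
```

```bash
python3 steer.py '{"tx": [0,0],"ty": [0,0],"tz": [-0.001,0],"twist": [0,0]}' ; python3 steer.py '{"tx": [0,0,0,0],"ty": [0,0,0,0],"tz": [0,0,0,0],"twist": [0,0,0,0]}' .075
python3 steer.py '{"tx": [0,0,0,0,0],"ty": [0,0,0,0,0],"tz": [-0.02,-0.04,-0.04,-0.04,-0.035],"twist": [0,0,0,0,0]}' 
python3 steer.py '{"tx": [0,0,0],"ty": [0,0,0],"tz": [0,0,0],"twist": [0,0,0]}' .085
python3 - <<'E'
from h import *
a=grab("wrist");print(manip.get_state()["position"]);cv2.imwrite("pics/w4.png",a[0][:,:,::-1])
coasters(*a);rim(*a,(.5475,.206),.088,.053)
E
python3 steer.py '{"tx": [0.026,0.026,0.026,0.026,0.026],"ty": [0.014,0.014,0.014,0.014,0.012],"tz": [0,0,0,0,0],"twist": [0,0,0,0,0]}'
python3 steer.py '{"tx": [0,0,0],"ty": [0,0,0],"tz": [0,0,0],"twist": [0,0,0]}'
python3 - <<'E'
from h import *
a=grab("wrist");print(manip.get_state()["position"]);cv2.imwrite("pics/w5.png",a[0][:,:,::-1])
rim(*a,(.68,.137),.09,.062)
E
```

```text
clock: 13.58
position: [0.5478, 0.207, 0.072]
ee_rot: [-0.0, 1.0, -0.0, 0.0]
contact_force: [-1.6, 0.1, 6.1]
width: 0.0522
gripper_force: 32.4
clock: 13.92
position: [0.5475, 0.2068, 0.071]
ee_rot: [0.0, 1.0, -0.0, -0.0]
contact_force: [-0.5, -0.3, 0.4]
width: 0.0748
gripper_force: 0.0
clock: 14.33
position: [0.5478, 0.2069, 0.2489]
ee_rot: [-0.0, 1.0, -0.0, 0.001]
contact_force: [0.7, 0.8, 0.9]
width: 0.0751
gripper_force: 0.0
clock: 14.58
position: [0.5471, 0.2067, 0.2458]
ee_rot: [0.0, 1.0, -0.0, -0.0]
contact_force: [-0.8, -0.1, -0.4]
width: 0.0849
gripper_force: 0.0
[0.54667009 0.20660939 0.2448804 ]
coaster px 625 271 [80. 99.] [ 0.43330309 -0.13407834]
coaster px 315 168 [74. 80.] [0.54690329 0.20569646]
coaster px 574 30 [52. 77.] [ 0.67482549 -0.02941938]
rim [0.54551438 0.20590152] r 0.025076784198001797 inliers 72
clock: 15.05
position: [0.6778, 0.1377, 0.2437]
ee_rot: [0.0, 1.0, -0.0, -0.002]
contact_force: [0.0, 0.3, -0.6]
width: 0.0847
gripper_force: 0.0
clock: 15.3
position: [0.6764, 0.1389, 0.2442]
ee_rot: [0.0, 1.0, -0.0, -0.002]
contact_force: [-0.5, -0.2, 0.3]
width: 0.0849
gripper_force: 0.0
[0.67617935 0.13929572 0.24493712]
rim [0.68013548 0.13751581] r 0.02963864422765484 inliers 72
```

View pics/w4.png

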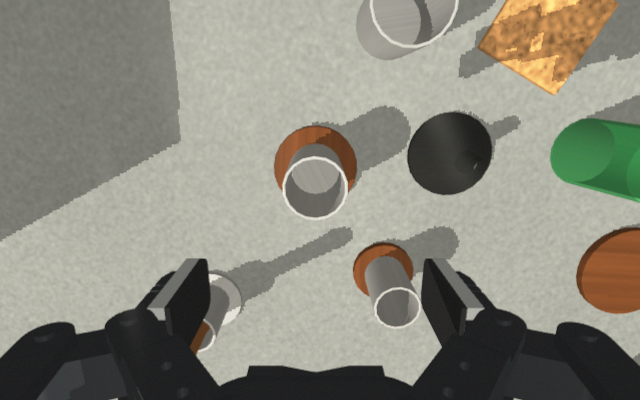

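View pics/w5.png

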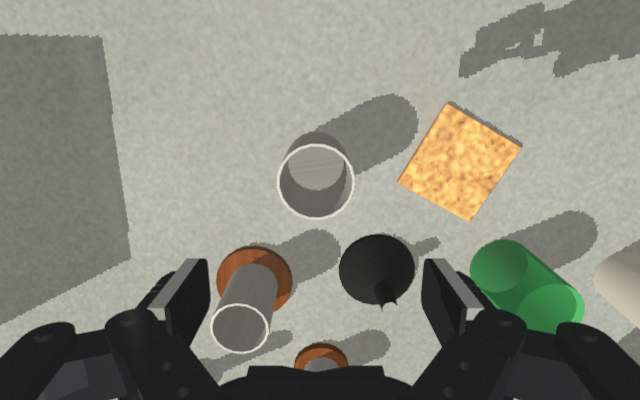

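The medium cup (rim (316,188)) is centred on its coaster; the large cup rim is at (316,181).

```bash
python3 steer.py '{"tx": [0.0038,0,0,0,0],"ty": [0.0015,0,0,0,0],"tz": [0.03,0.036,0.036,0.036,0.028],"twist": [0,0,0,0,0]}'
python3 steer.py '{"tx": [0,0,0],"ty": [0,0,0],"tz": [0.010,0,0],"twist": [0,0,0]}'
python3 steer.py '{"tx": [0,0,0,0,0],"ty": [0,0,0,0,0],"tz": [0,0,0,0,0],"twist": [0,0,0,0,0]}' .045 30
python3 steer.py '{"tx": [0,0],"ty": [0,0],"tz": [0,0],"twist": [0,0]}'
python3 steer.py '{"tx": [0,0,0,0,0],"ty": [0,0,0,0,0],"tz": [-0.015,-0.025,-0.025,-0.03,-0.025],"twist": [0,0,0,0,0]}'; python3 steer.py '{"tx": [0,0,0],"ty": [0,0,0],"tz": [0,0,0],"twist": [0,0,0]}'
```

```text
clock: 15.77
position: [0.6786, 0.1382, 0.078]
ee_rot: [0.0, 1.0, 0.001, -0.002]
contact_force: [-0.8, 0.7, -0.2]
width: 0.0851
gripper_force: 0.0
clock: 16.02
position: [0.6814, 0.1379, 0.0713]
ee_rot: [-0.0, 1.0, 0.0, 0.0]
contact_force: [0.0, -0.1, -0.6]
width: 0.0851
gripper_force: 0.0
clock: 16.43
position: [0.683, 0.1378, 0.0735]
ee_rot: [-0.0, 1.0, -0.0, 0.003]
contact_force: [-1.5, 2.0, 6.5]
width: 0.0616
gripper_force: 32.5
clock: 16.6
position: [0.683, 0.1378, 0.0735]
ee_rot: [-0.0, 1.0, -0.0, 0.003]
contact_force: [0.5, 1.2, 6.4]
width: 0.0615
gripper_force: 32.5
clock: 17.02
position: [0.6815, 0.1373, 0.1928]
ee_rot: [0.0, 1.0, -0.0, 0.001]
contact_force: [0.4, 0.4, -2.0]
width: 0.0612
gripper_force: 33.6
clock: 17.27
position: [0.6805, 0.1371, 0.1896]
ee_rot: [0.0, 1.0, -0.0, -0.001]
contact_force: [-0.4, 0.1, -2.0]
width: 0.0613
gripper_force: 33.5
```

```bash
python3 steer.py '{"tx": [-0.0125,-0.026,-0.026,-0.026,-0.026],"ty": [0.0135,0.0285,0.0285,0.0285,0.0285],"tz": [0,0,0,0,0],"twist": [0,0,0,0,0]}'
python3 steer.py '{"tx": [-0.026,-0.026,-0.026,-0.026,-0.02],"ty": [0.0285,0.0285,0.0285,0.0285,0.022],"tz": [0,0,0,0,0],"twist": [0,0,0,0,0]}'
python3 steer.py '{"tx": [-0.008,0,0,0,0],"ty": [0.0095,0,0,0,0],"tz": [0,0,0,0,0],"twist": [0,0,0,0,0]}'
```

```text
clock: 17.68
position: [0.562, 0.0091, 0.188]
ee_rot: [-0.0, 1.0, 0.0, -0.002]
contact_force: [0.2, 0.0, -2.0]
width: 0.0611
gripper_force: 33.6
clock: 18.1
position: [0.4371, -0.1269, 0.1885]
ee_rot: [-0.0, 1.0, -0.0, -0.003]
contact_force: [0.4, 0.0, -2.3]
width: 0.0613
gripper_force: 33.6
clock: 18.52
position: [0.4332, -0.1348, 0.1899]
ee_rot: [-0.0, 1.0, 0.0, -0.0]
contact_force: [0.1, -0.1, -2.7]
width: 0.0611
gripper_force: 33.7
```

```bash
python3 steer.py '{"tx": [-0.0008,0,0,0,0],"ty": [0.001,0,0,0,0],"tz": [0.015,0.03,0.03,0.016,0.007],"twist": [0,0,0,0,0]}'
python3 steer.py '{"tx": [0,0,0,0],"ty": [0,0,0,0],"tz": [0.002,0,0,0],"twist": [0,0,0,0]}'
python3 steer.py '{"tx": [0,0,0,0],"ty": [0,0,0,0],"tz": [0.0015,0.001,0,0],"twist": [0,0,0,0]}'
```

```text
clock: 18.93
position: [0.4308, -0.1349, 0.0899]
ee_rot: [-0.001, 1.0, 0.001, -0.002]
contact_force: [-1.1, -0.1, -1.4]
width: 0.0616
gripper_force: 33.8
clock: 19.27
position: [0.4332, -0.1369, 0.0916]
ee_rot: [0.001, 1.0, 0.0, 0.001]
contact_force: [0.6, -0.3, -1.5]
width: 0.061
gripper_force: 33.8
clock: 19.6
position: [0.4321, -0.1367, 0.0882]
ee_rot: [0.0, 1.0, -0.0, 0.0]
contact_force: [0.1, -0.2, -1.9]
width: 0.0612
gripper_force: 33.8
```

```bash
python3 steer.py '{"tx": [0,0,0,0],"ty": [0,0,0,0],"tz": [0.0015,0.0015,0,0],"twist": [0,0,0,0]}'; python3 steer.py '{"tx": [0,0,0,0],"ty": [0,0,0,0],"tz": [0.0007,0.0005,0,0],"twist": [0,0,0,0]}'
```

```text
clock: 19.93
position: [0.4319, -0.1366, 0.0848]
ee_rot: [-0.0, 1.0, -0.0, -0.0]
contact_force: [0.4, -1.1, -1.7]
width: 0.0614
gripper_force: 33.8
clock: 20.27
position: [0.432, -0.1366, 0.0837]
ee_rot: [0.0, 1.0, -0.0, -0.0]
contact_force: [-0.4, -0.2, -1.8]
width: 0.0612
gripper_force: 33.8
```

```bash
python3 steer.py '{"tx": [0,0,0,0],"ty": [0,0,0,0],"tz": [0.0005,0.0005,0,0],"twist": [0,0,0,0]}'
```

```text
clock: 20.6
position: [0.4321, -0.1366, 0.0835]
ee_rot: [0.0, 1.0, -0.0, 0.0]
contact_force: [-1.6, 1.4, 5.5]
width: 0.0611
gripper_force: 34.2
```

```bash
python3 steer.py '{"tx": [0,0],"ty": [0,0],"tz": [-0.0008,0],"twist": [0,0]}' ; python3 steer.py '{"tx": [0,0,0,0],"ty": [0,0,0,0],"tz": [0,0,0,0],"twist": [0,0,0,0]}' .082
python3 steer.py '{"tx": [0,0,0,0,0],"ty": [0,0,0,0,0],"tz": [-0.02,-0.04,-0.04,-0.04,-0.04],"twist": [0,0,0,0,0]}' 
python3 steer.py '{"tx": [0,0,0,0,0],"ty": [0.04,0.02,0,0,0],"tz": [-0.03,-0.01,0,0,0],"twist": [0,0,0,0,0]}' .085
python3 - <<'E'
from h import *
a=grab("wrist");print(manip.get_state()["position"]);cv2.imwrite("pics/w6.png",a[0][:,:,::-1]);np.savez("w6.npz",img=a[0],K=a[1],T=a[2])
coasters(*a);rim(*a,(.432,-.136),.1,.062);print(proj((.428,-.32,.115),*a[1:]));rim(*a,(.428,-.32),.115,.097)
E
```

```text
clock: 20.77
position: [0.4322, -0.1367, 0.0837]
ee_rot: [0.0, 1.0, -0.0, 0.0]
contact_force: [-0.1, 0.4, -2.2]
width: 0.0612
gripper_force: 33.8
clock: 21.1
position: [0.4322, -0.1367, 0.0836]
ee_rot: [0.0, 1.0, -0.0, 0.0]
contact_force: [0.6, -0.1, 0.0]
width: 0.0823
gripper_force: 0.0
clock: 21.52
position: [0.4316, -0.1364, 0.2655]
ee_rot: [0.0, 1.0, -0.0, 0.0]
contact_force: [0.5, -0.4, -0.5]
width: 0.0821
gripper_force: 0.0
clock: 21.93
position: [0.4313, -0.1891, 0.2976]
ee_rot: [-0.001, 1.0, -0.0, -0.001]
contact_force: [-0.2, -0.0, -0.1]
width: 0.085
gripper_force: 0.0
[ 0.43124468 -0.1888023   0.29733819]
coaster px 270 158 [79. 82.] [ 0.43251513 -0.13804343]
rim [ 0.42894054 -0.13714741] r 0.029561140234176993 inliers 72
[465.70226699 183.79040946]
rim [ 0.42999796 -0.32360931] r 0.04747218045116164 inliers 66
```

View pics/w6.png

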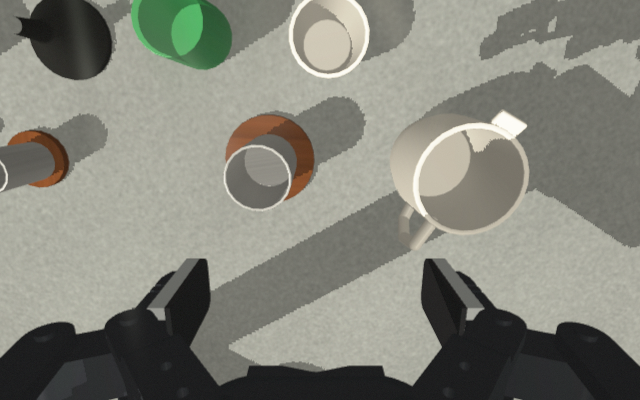

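Large cup (rim (258,178)) is on its coaster; pitcher mouth is at (471,180), about (0.430,-0.323). Now to the muddler.

```bash
python3 steer.py '{"tx": [-0.001,-0.002,-0.002,-0.003,-0.003],"ty": [-0.02,-0.036,-0.036,-0.037,-0.037],"tz": [-0.005,-0.005,-0.005,-0.005,0],"twist": [0,0,0,0,0]}'
python3 steer.py '{"tx": [-0.003,-0.003,-0.003,-0.003,-0.003],"ty": [-0.037,-0.037,-0.037,-0.037,-0.037],"tz": [0,0,0,0,0],"twist": [0,0,0,0,0]}'
python3 steer.py '{"tx": [-0.003,-0.003,-0.003,-0.002,0],"ty": [-0.037,-0.037,-0.037,-0.034,-0.02],"tz": [0,0,0,0,0],"twist": [0,0,0,0,0]}'
python3 steer.py '{"tx": [0,0,0],"ty": [0,0,0],"tz": [0,0,0],"twist": [0,0,0]}'
python3 - <<'E'
from h import *
a=grab("wrist");print(manip.get_state()["position"]);cv2.imwrite("pics/w7.png",a[0][:,:,::-1]);np.savez("w7.npz",img=a[0],K=a[1],T=a[2])
print(proj((.394,.325,.191),*a[1:]),proj((.394,.325,.066),*a[1:]));rim(*a,(.394,.325),.066,.042)
E
```

```text
clock: 22.4
position: [0.4202, -0.0217, 0.3183]
ee_rot: [-0.0, 1.0, -0.0, -0.0]
contact_force: [1.0, 1.3, -0.2]
width: 0.0851
gripper_force: 0.0
clock: 22.82
position: [0.4042, 0.1634, 0.3175]
ee_rot: [0.0, 1.0, 0.001, -0.001]
contact_force: [0.7, 0.0, -0.2]
width: 0.0845
gripper_force: 0.0
clock: 23.23
position: [0.3928, 0.3298, 0.3171]
ee_rot: [-0.0, 1.0, 0.002, -0.002]
contact_force: [1.0, -0.6, -0.6]
width: 0.0848
gripper_force: 0.0
clock: 23.48
position: [0.3941, 0.3256, 0.3176]
ee_rot: [0.001, 1.0, 0.0, -0.001]
contact_force: [0.3, 0.5, 0.7]
width: 0.085
gripper_force: 0.0
[0.39445142 0.32518418 0.31791945]
[313.82178488 197.73359017] [313.96181282 165.14593712]
rim [0.38980583 0.32143853] r 0.023858130363024442 inliers 35
```

View pics/w7.png

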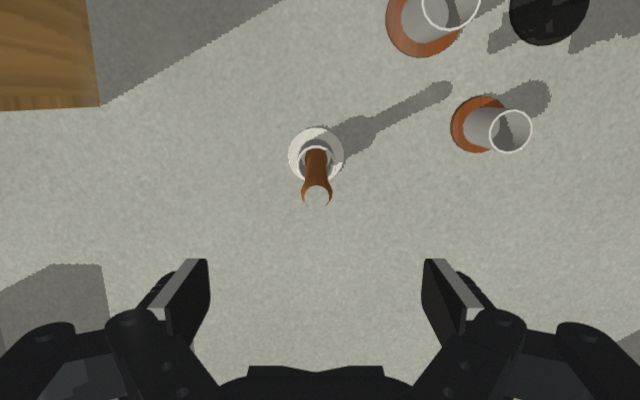

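Knob top shows at (317,196), tube rim about (316,163), base disc about (317,154): the muddler is nearly upright.

```bash
python3 - <<'E'
from h import *
d=np.load("w7.npz");K,T=d["K"],d["T"]
print(cast(317,196,.191,K,T),cast(316,163,.066,K,T),cast(316.5,154.5,.006,K,T))
E
```

```text
[0.39528368 0.32274039] [0.39627036 0.32287516] [0.3956982  0.32199424]
```

```bash
python3 steer.py '{"tx": [0.0015,0,0,0,0],"ty": [0.002,0,0,0,0],"tz": [0.02,0.035,0.04,0.035,0.025],"twist": [0,0,0,0,0]}' .06
python3 steer.py '{"tx": [0,0,0,0],"ty": [0,0,0,0],"tz": [0.014,0,0,0],"twist": [0,0,0,0]}'
```

```text
clock: 23.95
position: [0.3952, 0.3217, 0.1609]
ee_rot: [0.001, 1.0, -0.001, -0.002]
contact_force: [1.0, -0.4, -0.6]
width: 0.06
gripper_force: 0.0
clock: 24.28
position: [0.3976, 0.3239, 0.1509]
ee_rot: [-0.001, 1.0, -0.001, 0.001]
contact_force: [0.7, -0.5, -0.1]
width: 0.0602
gripper_force: 0.0
```

```bash
python3 steer.py '{"tx": [0,0,0,0,0],"ty": [0,0,0,0,0],"tz": [0,0,0,0,0],"twist": [0,0,0,0,0]}' .024; python3 steer.py '{"tx": [0,0],"ty": [0,0],"tz": [0,0],"twist": [0,0]}' .01 30; python3 steer.py '{"tx": [0,0,0,0],"ty": [0,0,0,0],"tz": [0,0,0,0],"twist": [0,0,0,0]}'
```

```text
clock: 24.7
position: [0.3967, 0.3242, 0.15]
ee_rot: [-0.0, 1.0, -0.0, 0.0]
contact_force: [-0.2, -0.4, -0.0]
width: 0.0238
gripper_force: 0.0
clock: 24.87
position: [0.3968, 0.3244, 0.1499]
ee_rot: [-0.0, 1.0, -0.0, 0.0]
contact_force: [-0.3, -0.6, 2.0]
width: 0.0192
gripper_force: 29.4
clock: 25.2
position: [0.3968, 0.3243, 0.1499]
ee_rot: [-0.0, 1.0, -0.0, 0.0]
contact_force: [-1.1, -0.0, 4.3]
width: 0.0193
gripper_force: 29.4
```

```bash
python3 steer.py '{"tx": [0,0,0,0,0],"ty": [0,0,0,0,0],"tz": [-0.003,-0.006,-0.008,-0.01,-0.01],"twist": [0,0,0,0,0]}'
python3 steer.py '{"tx": [0,0,0,0,0],"ty": [0,0,0,0,0],"tz": [-0.01,-0.01,-0.01,-0.012,-0.015],"twist": [0,0,0,0,0]}'
python3 steer.py '{"tx": [0,0,0,0,0],"ty": [0,0,0,0,0],"tz": [-0.02,-0.02,-0.016,0,0],"twist": [0,0,0,0,0]}'
python3 - <<'E'
from h import *
a=grab("wrist");cv2.imwrite("pics/w8.png",a[0][:,:,::-1]);print(manip.get_state()["position"])
E
```

```text
clock: 25.62
position: [0.3967, 0.324, 0.1874]
ee_rot: [0.0, 1.0, -0.0, -0.0]
contact_force: [-0.9, -0.2, -1.3]
width: 0.0192
gripper_force: 29.3
clock: 26.03
position: [0.3962, 0.3238, 0.2443]
ee_rot: [0.0, 1.0, -0.0, -0.0]
contact_force: [-0.4, 0.3, -1.9]
width: 0.0197
gripper_force: 29.3
clock: 26.45
position: [0.3969, 0.3242, 0.3005]
ee_rot: [-0.001, 1.0, -0.0, 0.001]
contact_force: [-0.3, 0.0, -2.2]
width: 0.0195
gripper_force: 29.4
[0.39631866 0.3238881  0.29933132]
```

View pics/w8.png

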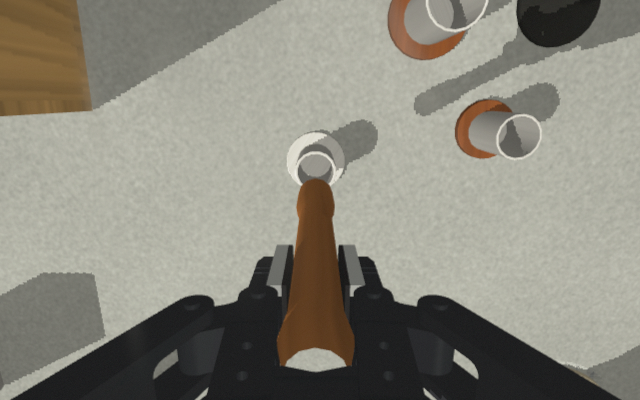

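The muddler hangs straight in the jaws, foot clear (316,185); the stand is upright and unmoved at (316,160).

```bash
python3 steer.py '{"tx": [0.001,0.0015,0.0015,0.002,0.002],"ty": [0.01,0.02,0.03,0.036,0.036],"tz": [-0.002,-0.002,0,0,0],"twist": [0,0,0,0,0]}' - 40
python3 steer.py '{"tx": [0.002,0.002,0.002,0.002,0.002],"ty": [0.036,0.036,0.036,0.036,0.036],"tz": [0,0,0,0,0],"twist": [0,0,0,0,0]}'
python3 steer.py '{"tx": [0.002,0.002,0.002,0.002,0.002],"ty": [0.036,0.036,0.036,0.036,0.036],"tz": [0,0,0,0,0],"twist": [0,0,0,0,0]}'
python3 steer.py '{"tx": [0.002,0.002,0.0015,0.001,0.001],"ty": [0.036,0.034,0.03,0.018,0.009],"tz": [0,0,0,0,0],"twist": [0,0,0,0,0]}'
python3 steer.py '{"tx": [0,0,0,0],"ty": [0,0,0,0],"tz": [0,0,0,0],"twist": [0,0,0,0]}'
python3 - <<'E'
from h import *
a=grab("wrist");cv2.imwrite("pics/w9.png",a[0][:,:,::-1]);print(manip.get_state()["position"])
rim(*a,(.43,-.323),.115,.097)
E
```

```text
clock: 26.92
position: [0.4036, 0.1902, 0.3023]
ee_rot: [0.001, 1.0, 0.001, -0.001]
contact_force: [0.6, -0.7, -0.7]
width: 0.0188
gripper_force: 39.2
clock: 27.33
position: [0.4131, 0.01, 0.3026]
ee_rot: [0.0, 1.0, -0.0, -0.001]
contact_force: [1.5, 0.0, -0.5]
width: 0.019
gripper_force: 39.2
clock: 27.75
position: [0.423, -0.1698, 0.3025]
ee_rot: [-0.0, 1.0, -0.0, -0.001]
contact_force: [1.1, 0.7, -0.7]
width: 0.019
gripper_force: 39.2
clock: 28.17
position: [0.4308, -0.2977, 0.302]
ee_rot: [-0.0, 1.0, -0.002, -0.001]
contact_force: [1.1, 0.6, -1.1]
width: 0.019
gripper_force: 39.2
clock: 28.5
position: [0.4318, -0.2934, 0.3037]
ee_rot: [-0.0, 1.0, 0.001, -0.0]
contact_force: [0.3, -1.0, -1.0]
width: 0.019
gripper_force: 39.2
[ 0.43193557 -0.2935295   0.30381344]
rim [ 0.42983417 -0.3237593 ] r 0.04754097031821753 inliers 57
```

View pics/w9.png

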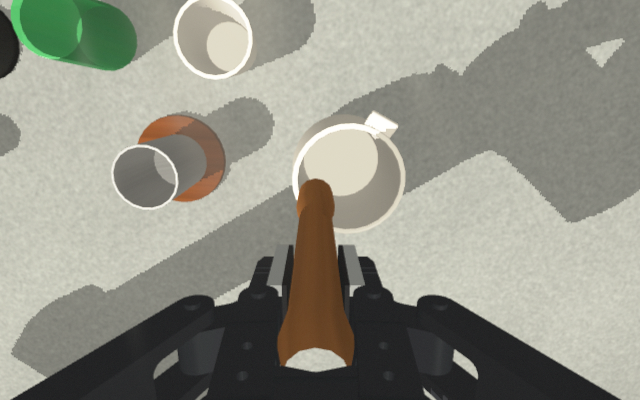

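Pitcher mouth is centred at (349,178); the muddler needs 30 mm more in −y, then down.

```bash
python3 steer.py '{"tx": [-0.0015,0,0,0,0],"ty": [0.01,0.013,0.007,0,0],"tz": [0,0,0,0,0],"twist": [0,0,0,0,0]}'
python3 steer.py '{"tx": [0,0,0,0,0],"ty": [0,0,0,0,0],"tz": [0.01,0.015,0.02,0.02,0.02],"twist": [0,0,0,0,0]}'
python3 steer.py '{"tx": [0,0,0,0,0],"ty": [0,0,0,0,0],"tz": [0.02,0.018,0.012,0.007,0.003],"twist": [0,0,0,0,0]}'; python3 steer.py '{"tx": [0,0,0],"ty": [0,0,0],"tz": [0,0,0],"twist": [0,0,0]}'
```

```text
clock: 28.97
position: [0.4304, -0.3256, 0.3034]
ee_rot: [-0.0, 1.0, -0.001, -0.0]
contact_force: [-0.1, 0.9, -1.1]
width: 0.0189
gripper_force: 39.3
clock: 29.38
position: [0.4302, -0.3243, 0.2172]
ee_rot: [-0.0, 1.0, -0.0, -0.0]
contact_force: [-0.3, 0.1, -1.7]
width: 0.0192
gripper_force: 39.3
clock: 29.8
position: [0.4298, -0.324, 0.157]
ee_rot: [-0.001, 1.0, -0.0, -0.001]
contact_force: [-0.5, 0.1, -1.2]
width: 0.0191
gripper_force: 39.3
clock: 30.05
position: [0.431, -0.3254, 0.1595]
ee_rot: [0.001, 1.0, -0.0, 0.001]
contact_force: [0.1, -0.6, -1.7]
width: 0.0194
gripper_force: 39.3
```

```bash
python3 steer.py '{"tx": [0,0,0,0,0],"ty": [0,0,0,0,0],"tz": [0.004,0.003,0.001,0,0],"twist": [0,0,0,0,0]}'; python3 steer.py '{"tx": [0,0,0,0],"ty": [0,0,0,0],"tz": [0.0005,0.0005,0,0],"twist": [0,0,0,0]}'
```

```text
clock: 30.47
position: [0.4305, -0.3249, 0.1506]
ee_rot: [0.0, 1.0, -0.0, -0.0]
contact_force: [-0.2, 0.3, -1.6]
width: 0.0191
gripper_force: 39.3
clock: 30.8
position: [0.4306, -0.3251, 0.15]
ee_rot: [0.0, 1.0, -0.0, 0.0]
contact_force: [0.1, 0.4, 1.6]
width: 0.0188
gripper_force: 39.6
```

```bash
python3 steer.py '{"tx": [0,0,0,0],"ty": [0,0,0,0],"tz": [0.0005,0.0005,0,0],"twist": [0,0,0,0]}'
```

```text
clock: 31.13
position: [0.4308, -0.3252, 0.1499]
ee_rot: [0.001, 1.0, -0.0, 0.001]
contact_force: [-1.6, 1.8, 8.0]
width: 0.019
gripper_force: 40.2
```

```bash
python3 steer.py '{"tx": [0,0],"ty": [0,0],"tz": [-0.0008,0],"twist": [0,0]}'; python3 steer.py '{"tx": [0,0,0],"ty": [0,0,0],"tz": [0,0,0],"twist": [0,0,0]}' .024; python3 steer.py '{"tx": [0,0,0,0,0],"ty": [0,0,0,0,0],"tz": [0,0,0,0,0],"twist": [0,0,0,0,0]}' .055
python3 steer.py '{"tx": [0,0,0,0,0],"ty": [0,0,0,0,0],"tz": [-0.015,-0.03,-0.04,-0.04,-0.04],"twist": [0,0,0,0,0]}'; python3 steer.py '{"tx": [-0.02,-0.03,-0.03,-0.02],"ty": [0,0,0,0],"tz": [0,0,0,0],"twist": [0,0,0,0]}'; python3 steer.py '{"tx": [0,0,0,0,0],"ty": [0,0,0,0,0],"tz": [0,0,0,0,0],"twist": [0,0,0,0,0]}'
python3 - <<'E'
from h import *
a=grab("wrist")
t=grab("top");s=grab("scene")
o=np.zeros((600,800,3),'u1');o[:250,:400]=cv2.resize(a[0],(400,250));o[:250,400:]=cv2.resize(s[0],(400,250));o[250:600]=cv2.resize(t[0][120:270,160:500],(800,350));cv2.imwrite("pics/fin.png",o[:,:,::-1])
E
```

```text
clock: 31.3
position: [0.4307, -0.3251, 0.1499]
ee_rot: [0.0, 1.0, -0.0, 0.0]
contact_force: [-0.5, 1.6, 4.8]
width: 0.0192
gripper_force: 39.6
clock: 31.55
position: [0.4304, -0.3249, 0.149]
ee_rot: [-0.0, 1.0, -0.0, -0.0]
contact_force: [-0.4, 0.4, -0.2]
width: 0.024
gripper_force: 0.0
clock: 31.97
position: [0.4305, -0.325, 0.1493]
ee_rot: [0.0, 1.0, -0.0, -0.0]
contact_force: [-0.4, 0.2, -0.2]
width: 0.0545
gripper_force: 0.0
clock: 32.38
position: [0.4302, -0.3246, 0.3161]
ee_rot: [-0.0, 1.0, -0.0, -0.0]
contact_force: [0.6, -1.5, -0.2]
width: 0.0549
gripper_force: 0.0
clock: 32.72
position: [0.3284, -0.3244, 0.3147]
ee_rot: [0.0, 1.0, -0.0, -0.001]
contact_force: [-0.2, -0.3, 0.0]
width: 0.0549
gripper_force: 0.0
clock: 33.13
position: [0.3314, -0.325, 0.3142]
ee_rot: [-0.0, 1.0, 0.0, 0.0]
contact_force: [0.2, -1.0, -0.3]
width: 0.055
gripper_force: 0.0
```

View pics/fin.png

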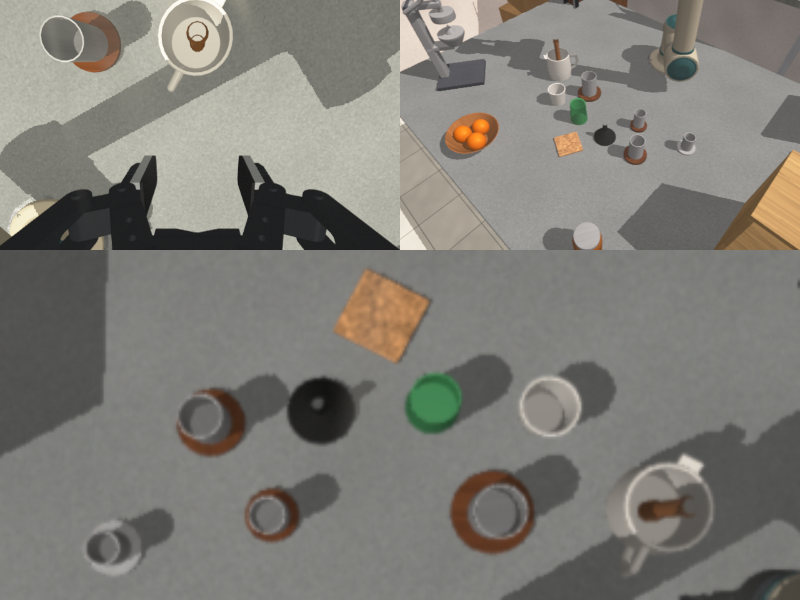

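Everything stands in place: cups on their coasters, the muddler upright in the pitcher (660,508), the stand upright (112,547), and the teacup unmoved (550,406).

```bash
python3 -c "from rig import manip;print(manip.sign_off())"
```

```text
the job is handed in; nothing more can be done
None
```

I handed the job in at about 33 s: the three steel cups stand upright on their own coasters, within about 3 mm of centre by camera, and the muddler stands foot-down in the pitcher. The stand, pitcher and white cup looked upright and in place in the last pictures.

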